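# Load the demonstration turntable and set its click dial

### The job

The demonstration turntable is still switched on: turn its click dial back to off, then stand the tin turtle in the middle of the platter with its head straight towards the customers (the side of the turntable away from the robot) and let go of it. Only then turn the dial up to the fourth click above off. Leave the other toys standing where they are.

Things in the scene. Friction and masses are not known exactly. Their poses are not given: they have to be found in the camera images.
- demo: Demonstration turntable, fixed to the counter: wooden plinth 170 (x) by 320 (y) by 30 mm high. Origin: centre of the plinth's underside; +x to the customers' side (away from the robot), +y to the dial end, z up. The platter is centred at y = -80 mm. At the other end, y from 15 to 160 mm, stands the aluminium control pod, 109 mm high beside the platter, with a face sloping down to +y.
- panel: The pod's sloping face, tilted 32 degrees from level, towards +y of demo (136 by 130 mm); it carries the dial. Origin: on the face, on the dial's axis, 75 mm above the counter. z: out of the face along the axis, x: straight up the slope (towards the platter), y: level, as x of demo. Eight raised marks ring the dial: the long one is off, the seven short ones are clicks 1 to 7.
- platter_mid (a point): Centre of the top face of the round wooden platter, diameter 136 mm, 44 mm above the counter; it does not turn. Axes as those of the turntable (demo).
- dial (a joint): Angle of the click dial in rad: 0 is off, at its stop; it grows clockwise, seen facing the dial. Eight detents 22.5 degrees (0.3927 rad) apart: off, then clicks 1 to 7 (7 is the other stop); the fourth click is 1.571. A sprung detent (0.1 to 0.2 N m to pass) pulls the released dial into the nearest one. It starts at one of clicks 2 to 5.
- dial_grip (a point): On the dial's axis, 31.5 mm out from the face. Black dial: disc of 72 mm diameter up to 11.5 mm out, across it a grip bar 62 mm long, 13 mm wide, from 11.5 to 41.5 mm out. z: out along the axis. x: along the bar to its pointer end (small nose at the rim, thin white line on top), turning with the dial: at joint value q it lies 78.75 degrees minus q from x towards y of panel.
- turtle: Turquoise tin clockwork turtle, 0.16 kg, 135 mm long over head and tail, shell of 100 mm diameter and 45 mm high on four short feet. Origin: on the ground in the middle of the feet; x towards its head, z up. It starts standing on the counter.
- turtle_key (a point): Middle of the brass winding key that stands fast on the shell's top: an upright flat plate 46 mm long (along the turtle's x), 9 mm thick (y), from 54 to 86 mm above the turtle's ground; this point is at 70 mm. It does not turn and is a good handle from above.
- turtle_head (a point): Middle of the turtle's round head, 64 mm ahead of its origin, 27 mm up.
- top: Lacquered wooden spinning top on a round wooden stand, 73 mm diameter, 97 mm high; origin under its centre. Leave alone.
- drum: Tin toy drum, 80 mm diameter, 59 mm high; origin under its centre. Leave alone.
- rocket: Tin rocket held upright by a steel spring clip on a round wooden foot of 80 mm diameter, 165 mm high in all; origin under the foot's centre. Leave alone.
- key: Loose brass winding key lying flat, 105 mm long, 78 mm across its two lobes, 16 mm high; origin under it near the middle. Leave alone.
- wagon: Wooden toy wagon, 120 mm long (its y), 94 mm wide, 81 mm high; origin under its centre. Leave alone.
- giftbox: Cardboard gift box with lid, 115 by 115 by 78 mm high; origin under its centre. Leave alone.
Mind the look-alikes: they are no part of the job. Leave any blue, green or pink look-alike of the turtle alone.

How it is judged:
On the way, in this order (a step that is already met when the one before it is completed fails the run):
1. the dial is turned back to off (value of joint dial below 0.12 rad), for 0.1 s.
2. with the dial off, the turtle stands released on the middle of the platter, head to the customers' side (value of joint dial below 0.12 rad and horizontal distance between turtle and platter_mid below 0.022 m and z of turtle in the frame of platter_mid between -0.005 and 0.006 m and angle between turtle's own z axis and vertical below 0.1 rad and angle between the x axis of turtle and the x axis of demo, either way round below 0.42 rad and x of turtle_head in the frame of platter_mid above 0.02 m and linear speed of turtle below 0.02 m/s and contact force between turtle and the fingers below 0.3 N), for 0.2 s.
3. the dial rests at the fourth click (value of joint dial between 1.4508 and 1.6908 rad), for 0.2 s.
At the end, for the whole second after the job is handed in: The dial rests in its fourth detent above off (within 0.12 rad of 1.571), released; the turtle stands still and released on the platter, upright, its centre within 22 mm of the platter's centre and its head to the customers' side within 0.42 rad (all of step 3 and velocity of joint dial between -0.05 and 0.05 rad/s and contact force between each of demo, turtle and the fingers below 0.3 N and horizontal distance between turtle and platter_mid below 0.022 m and z of turtle in the frame of platter_mid between -0.005 and 0.006 m and angle between turtle's own z axis and vertical below 0.1 rad and angle between the x axis of turtle and the x axis of demo, either way round below 0.42 rad and x of turtle_head in the frame of platter_mid above 0.02 m and linear speed of turtle below 0.02 m/s); the robot touches nothing.
It fails at once if another toy is moved more than 20 mm (distance of any of top, drum, rocket, key, wagon, giftbox from where it was at the start of the episode above 0.02 m).
It fails at once if another toy is tipped over (angle between any of top, drum, rocket, key, wagon, giftbox's own z axis and vertical above 0.35 rad).
It fails at once if the turtle is tipped over (angle between turtle's own z axis and vertical above 0.8 rad).
It also fails if it takes over 61 s, if anything falls off the work surface, if the arm or the gripper's body presses on something with over 40 N, if the wrist force passes 120 N, or if a joint passes its speed limit or range.

### The arm

A 6-joint arm with a two-finger parallel gripper is mounted at the origin on the work surface. World frame = base frame: x ahead of the robot, y to its left, z up, the work surface at z = 0. Lengths are in m, angles in rad, forces in N, time in s.
With the tool pointing down it reaches from about 0.3 to 0.95 m from the base axis. Payload 3.1 kg.
Tool frame: the origin (TCP) lies midway between the tips of the shut fingers; the grasp point (between the pads) lies 19 mm behind it; z points along the fingers, y is the direction in which the jaws open and shut (so a half turn about z gives the same grasp; the last joint's range is limited). The gripper opens to 85 mm and grips with 20 to 120 N. Pads are 22 mm wide; open, the fingers measure 114 mm over their backs; the gripper's body (76 mm by 85 mm) begins 54 mm behind the grasp point. The pads swing forward as they close: fully open they stand 13 mm farther back than shut.
Start: joints at [-1.227, 0.308, 1.634, -0, 1.2, -0.07], TCP at [0.251, -0.572, 0.231] pointing down, gripper open.
Joint ranges: [-3.06, 3.06], [-0.79, 1.96], [0.05, 2.63], [-1.19, 4.34], [0.05, 2.64], [-2.94, 2.94]. Speed limits (rad/s): [2.79, 2.79, 3.14, 3.14, 3.14, 3.14].

### API

Orientations are given as a unit quaternion [x, y, z, w].
In Python, from rig import movep, line_to, goto_joints, move_gripper, hold, ik, state, get_image, camera_model, IKError, sign_off, find_in, regions_of gives the robot as it stands. Calls block until the motion is done:
- movep(position, orientation): joint-space move of the TCP to a pose.
- line_to(position, frame=None, feed=0.15): straight line of the TCP; frame=None keeps the orientation; feed is the mean speed in m/s.
- goto_joints(angles): joint-space move.
- move_gripper(opening): finger opening in m; the grip force is fixed at half the most; returns when the fingers have stopped.
- hold(seconds).
- ik(position, orientation): joint angles nearest the present ones, or None.
- state(): the state.
- get_image(name): name is "side" or "top" or "wrist"; returns the picture (480x640x3 uint8, blue, green, red); there is no depth.
- camera_model(name): a dict with "fx", "fy", "cx", "cy" (pixels), "origin" and "attitude" of the camera in the world. Camera axes: x right, y up, looking along -z (the intrinsics and any distortion apply to the point x, -y, -z); pixel columns grow to the right and rows downward; lengths in m; the calibration is good to about 2 mm. A picture is of the moment at which its call begins: read the wrist's pose just before it. camera_model takes no time and is no camera call; for the wrist camera it gives the pose at the moment of the call.
A pose or a line that the arm cannot do raises IKError and nothing moves.
- sign_off(): hands the job in, once; it reports no verdict.
Trained networks look in the newest picture that a camera, given by its name, has taken for a name from the list of things; names that differ only in an ending like _2 or _b are one class to them, and where a whole thing is asked for, a point or a joint stands for the part that bears it (a point fixed in the world has none). Each returns a list of dicts, best first, with "score" (0 to 1); they miss things now and then, are a little off and sometimes report something else, mostly with a low value. They report only what shows in the picture. A call takes as long as a camera call. They do not tell look-alikes from the thing itself.
- find_in(query, camera): "uv" ([column, row] in pixels, amid what is visible of it).
- regions_of(query, camera): "pixels" (480x640 bool, what is visible of it) and "uv" ([column, row] in pixels, amid what is visible of it).
The state is a dict: "t": time; "joint_positions": joint angles; "dq": joint speeds; "effort": joint torques, N m; "ee_pos": TCP position; "ee_rot": TCP orientation; "contact_force": force on the tool from outside, world axes, zero at the start; "moment": the same for the moment, N m; "gripper_width": finger opening in m.
Only numpy, scipy, OpenCV 4.12 (cv2) and the standard library are available. Lean on these libraries where they do the work, as an engineer would, in place of code of your own. Each camera call takes 0.05 s, during which the arm holds its last target.

## Working session

There is one attempt and no reset: what is moved stays moved. The work goes in short steps, each a Python script; the robot and the scene stay as the last script left them, time stands still between calls to the robot, and variables do not carry over. Pictures are saved under pics/ and viewed, and the job is handed in when it is done.

```bash
ls; mkdir -p pics; python3 - <<'E'
from rig import *
import cv2
for n in ["side","top","wrist"]:
    im=get_image(n); cv2.imwrite(f"pics/{n}0.png",im); print(n,camera_model(n))
print(state())
E
```

```text
pics
side {'fx': 440.59809634884544, 'fy': 440.59809634884544, 'cx': 313.8763472759441, 'cy': 235.38495481609058, 'origin': array([0.38416113, 0.74030488, 0.91920286]), 'attitude': array([-0.02874625,  0.34080948,  0.93773885, -0.0605673 ])}
top {'fx': 545.9875090650482, 'fy': 545.9875090650482, 'cx': 325.41905461506195, 'cy': 239.35900605914577, 'origin': array([0.32037596, 0.04950067, 1.41248412]), 'attitude': array([-0.04625347,  0.04945346,  0.7067622 , -0.70420322])}
wrist {'fx': 338.3048623347999, 'fy': 338.3048623347999, 'cx': 316.41555197508995, 'cy': 241.44504555047425, 'origin': array([ 0.31931547, -0.5424173 ,  0.37378584]), 'attitude': array([-0.12300514,  0.08102844, -0.54067342,  0.82823691])}
{'t': 0.15, 'joint_positions': array([-1.22668932e+00,  3.08822637e-01,  1.63489300e+00,  3.42745413e-06,
        1.19969517e+00, -6.96914708e-02]), 'dq': array([ 0.00138937, -0.000973  , -0.00452886,  0.00072166, -0.00184124,
       -0.00155551]), 'effort': array([ 1.27220114e-04, -4.15802622e+01, -2.77145898e+01, -8.75725527e-05,
        5.99582374e-03, -7.09321924e-06]), 'ee_pos': array([ 0.25106903, -0.57164989,  0.23030045]), 'ee_rot': array([ 9.78672320e-01,  2.05425569e-01, -1.22760018e-04, -9.00752322e-04]), 'contact_force': array([-0.24455674,  0.57957236,  0.40157607]), 'moment': array([-0.04223299,  0.02816092,  0.00605415]), 'gripper_width': 0.08554770278661566}
```

View pics/top0.png

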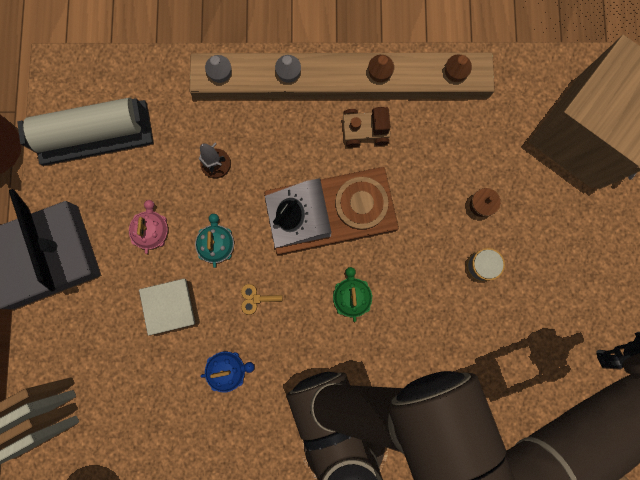

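View pics/side0.png

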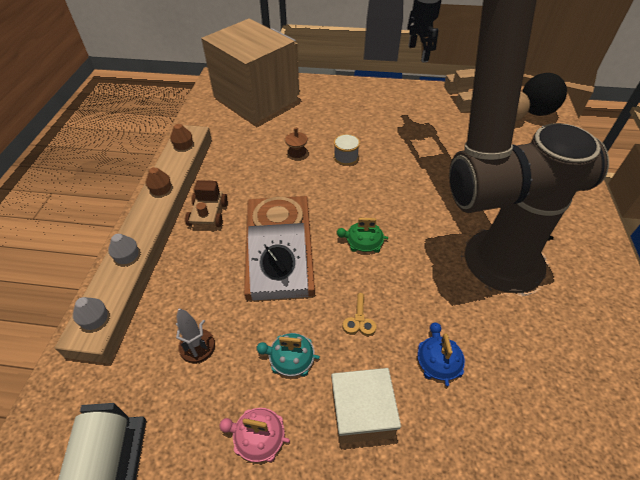

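```bash
python3 - <<'E'
from rig import *
for c in ["top","side"]:
  get_image(c)
  for q in ["turtle","turtle_key","turtle_head","demo","panel","dial","dial_grip"]:
    print(c,q,[(round(float(d['score']),2),[round(float(v),1) for v in d['uv']]) for d in find_in(q,c)])
print(state()['t'])
E
```

```text
top turtle [(0.98, [227.6, 371.2]), (0.92, [145.0, 227.6]), (0.83, [348.8, 297.7]), (0.7, [209.0, 243.9])]
top turtle_key [(0.94, [226.9, 371.3]), (0.85, [213.8, 241.6]), (0.75, [149.2, 228.8])]
top turtle_head [(0.92, [353.0, 294.3]), (0.86, [214.9, 243.7]), (0.74, [225.0, 369.6]), (0.73, [149.3, 229.5])]
top demo [(0.79, [330.2, 209.7]), (0.68, [484.8, 263.8])]
top panel [(0.78, [291.5, 213.8])]
top dial [(0.8, [288.6, 215.1])]
top dial_grip [(0.95, [286.5, 213.2])]
side turtle [(0.83, [258.3, 434.7]), (0.64, [290.5, 353.6]), (0.62, [437.7, 356.0]), (0.55, [365.0, 234.5]), (0.25, [273.3, 258.3])]
side turtle_key [(0.97, [364.9, 232.7]), (0.93, [255.1, 435.4]), (0.82, [438.4, 357.0]), (0.6, [292.2, 356.6])]
side turtle_head [(0.96, [440.4, 354.3]), (0.83, [288.0, 349.8]), (0.83, [364.2, 234.4]), (0.61, [259.4, 433.4])]
side demo [(0.9, [279.4, 250.6]), (0.22, [347.7, 146.7])]
side panel [(0.89, [275.1, 263.1])]
side dial [(0.85, [272.5, 260.4])]
side dial_grip [(0.71, [276.5, 261.1])]
0.95
```

```bash
cat > h.py <<'E'
import numpy as np
from scipy.spatial.transform import Rotation as R
def proj(cam,P):
    P=np.atleast_2d(P); q=R.from_quat(cam['attitude']).inv().apply(P-cam['origin'])
    x,y,z=q[:,0],-q[:,1],-q[:,2]
    return np.c_[cam['fx']*x/z+cam['cx'],cam['fy']*y/z+cam['cy']]
def ray(cam,uv):
    d=np.array([(uv[0]-cam['cx'])/cam['fx'],-(uv[1]-cam['cy'])/cam['fy'],-1.])
    return R.from_quat(cam['attitude']).apply(d)
def atz(cam,uv,z):
    d=ray(cam,uv); o=cam['origin']; return o+d*(z-o[2])/d[2]
E
python3 - <<'E'
import cv2
t=cv2.imread("pics/top0.png"); s=cv2.imread("pics/side0.png")
cv2.imwrite("pics/t_demo.png",cv2.resize(t[160:260,255:405],None,fx=5.3,fy=5.3,interpolation=cv2.INTER_CUBIC))
cv2.imwrite("pics/s_demo.png",cv2.resize(s[190:305,235:325],None,fx=5.2,fy=5.2,interpolation=cv2.INTER_CUBIC))
a=cv2.resize(t[205:275,180:250],None,fx=5.6,fy=5.6,interpolation=cv2.INTER_CUBIC)
b=cv2.resize(s[320:390,250:320],None,fx=5.6,fy=5.6,interpolation=cv2.INTER_CUBIC)
cv2.imwrite("pics/turt.png",cv2.hconcat([a,b]))
E
```

```text
(no output)
```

View pics/t_demo.png

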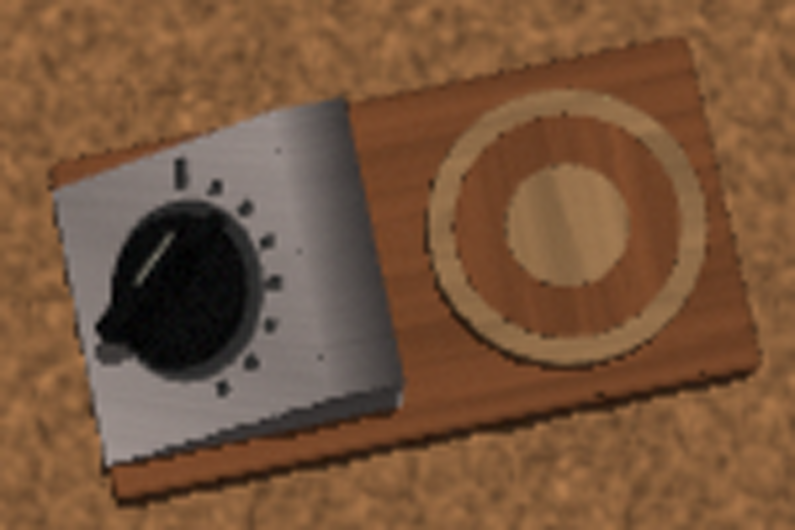

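View pics/s_demo.png

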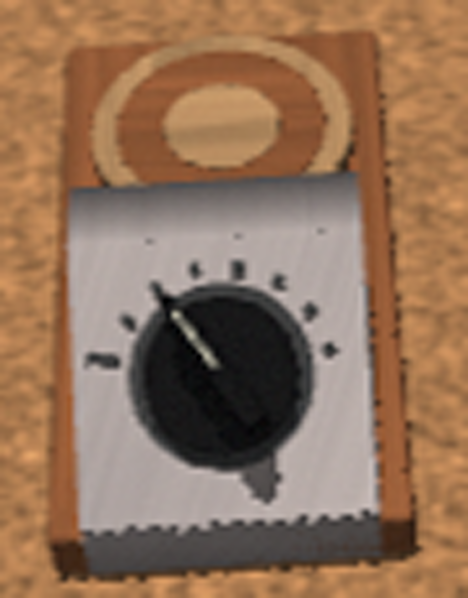

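View pics/turt.png

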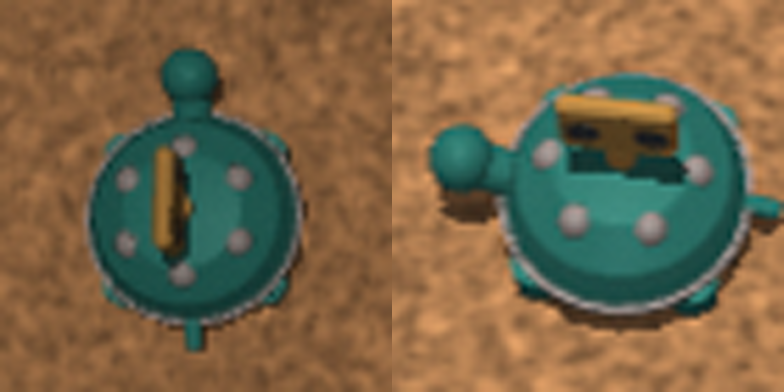

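```bash
cat > fit.py <<'E'
from rig import *
from h import *
from scipy.optimize import least_squares
T=camera_model("top");S=camera_model("side")
def o(p,f,ox,oy): return ((p[0]+.5)/f-.5+ox,(p[1]+.5)/f-.5+oy)
t=lambda *p:o(p,5.3,255,160); s=lambda *p:o(p,5.2,235,190)
def D(x,y,yaw): return lambda P: R.from_euler('z',yaw).apply(np.atleast_2d(P))+[x,y,0]
obs=[(T,(.085,.16,.03),t(50,170)),(T,(.085,-.16,.03),t(690,38)),(T,(-.085,-.16,.03),t(760,365)),(T,(-.085,.16,.03),t(116,494)),(T,(0,-.08,.044),t(567,226)),
(S,(-.085,.16,.03),s(412,521)),(S,(.085,.16,.03),s(50,541)),(S,(0,-.08,.044),s(222,125)),(S,(-.085,-.16,.03),s(377,33)),(S,(.085,-.16,.03),s(71,48))]
f=lambda p:np.concatenate([(proj(c,D(*p)(P))[0]-uv) for c,P,uv in obs])
r=least_squares(f,[.45,.03,.1]);print(r.x);print(f(r.x).reshape(-1,2).round(1))
np.save("demo.npy",r.x); d=D(*r.x)
# panel frame
a=np.radians(32); 
X=np.array([0,-np.cos(a),np.sin(a)]);Y=np.array([1,0,0.]);Z=np.array([0,np.sin(a),np.cos(a)])
# marks: find panel origin y in demo + confirm
def pp(oy): return lambda x,y,z:np.array([0,oy,.075])+x*X+y*Y+z*Z
def marks(oy,rad): 
    return [pp(oy)(rad*np.cos(np.radians(78.75-22.5*k)),rad*np.sin(np.radians(78.75-22.5*k)),0) for k in range(8)]
mt=[t(216,187),t(246,207),t(267,241),t(274,283),t(270,325),t(252,363),t(222,389)]
ms=[s(128,323),s(155,287),s(195,270),s(237,270),s(280,283),s(310,312),s(330,350)]
def g(p):
    m=d(marks(*p))[1:]; return np.r_[(proj(T,m)-mt).ravel(),(proj(S,m)-ms).ravel()]
r2=least_squares(g,[.088,.045]);print(r2.x);print(g(r2.x).reshape(-1,2).round(1))
np.save("oy.npy",r2.x)
# pointer
for k in range(8):
    q=np.radians(78.75-22.5*k); P=pp(r2.x[0])
    L=[P(w*np.cos(q),w*np.sin(q),.0415) for w in (0,.015,.031)]
    print(k,((proj(T,d(L))-[255,160]+.5)*5.3).round(0).tolist(),((proj(S,d(L))-[235,190]+.5)*5.2).round(0).tolist())
# turtle
ct=lambda *p:o(p,5.6,180,205); cs=lambda u,v:o((u-392,v),5.6,250,320)
ob=[(T,(.064,0,.027),ct(189,76)),(S,(.064,0,.027),cs(462,158)),(T,(.023,0,.086),ct(163,149)),(T,(-.023,0,.086),ct(163,246)),(S,(.023,0,.086),cs(557,100)),(S,(-.023,0,.086),cs(678,108))]
f3=lambda p:np.concatenate([(proj(c,D(*p)(P))[0]-uv) for c,P,uv in ob])
r3=least_squares(f3,[.45,.25,0]);print(r3.x);print(f3(r3.x).reshape(-1,2).round(1))
np.save("turtle.npy",r3.x)
E
python3 fit.py
```

```text
[0.58556246 0.02882822 0.19841132]
[[-0.5 -1.4]
 [-0.5 -0.5]
 [ 0.6  1. ]
 [-0.5  1.6]
 [-0.1  0.4]
 [ 0.7 -0.5]
 [-1.   0.1]
 [ 0.   0.1]
 [ 0.1 -1. ]
 [-0.8 -0.6]]
[0.10580785 0.05080009]
[[-0.2  0.4]
 [-0.1  0.5]
 [-0.1  0.4]
 [ 0.2  0.3]
 [-0.1  0.5]
 [-0.3  0.3]
 [-0.   0.2]
 [-0.2 -0.4]
 [ 0.2  0.3]
 [-0.   0. ]
 [ 0.2 -0.5]
 [-0.3 -0.3]
 [ 0.1 -0.4]
 [-0.2 -0.3]]
0 [[133.0, 288.0], [132.0, 256.0], [131.0, 221.0]] [[217.0, 369.0], [183.0, 365.0], [147.0, 360.0]]
1 [[133.0, 288.0], [142.0, 257.0], [152.0, 224.0]] [[217.0, 369.0], [187.0, 352.0], [156.0, 334.0]]
2 [[133.0, 288.0], [151.0, 264.0], [170.0, 237.0]] [[217.0, 369.0], [196.0, 342.0], [175.0, 314.0]]
3 [[133.0, 288.0], [157.0, 274.0], [183.0, 258.0]] [[217.0, 369.0], [208.0, 337.0], [200.0, 302.0]]
4 [[133.0, 288.0], [160.0, 286.0], [189.0, 284.0]] [[217.0, 369.0], [222.0, 336.0], [227.0, 300.0]]
5 [[133.0, 288.0], [158.0, 299.0], [185.0, 310.0]] [[217.0, 369.0], [234.0, 340.0], [253.0, 309.0]]
6 [[133.0, 288.0], [152.0, 310.0], [174.0, 333.0]] [[217.0, 369.0], [244.0, 349.0], [273.0, 327.0]]
7 [[133.0, 288.0], [144.0, 318.0], [156.0, 350.0]] [[217.0, 369.0], [250.0, 361.0], [285.0, 352.0]]
[0.5005664  0.32926403 0.02924748]
[[-0.1  0.2]
 [-0.   0.1]
 [-0.1 -0.5]
 [-0.1  0.8]
 [-0.4 -0.5]
 [ 0.   0.1]]
```

```bash
cat >> h.py <<'E'
demo=np.load("demo.npy"); oy=np.load("oy.npy")[0]; turtle=np.load("turtle.npy")
Rd=R.from_euler('z',demo[2]); 
def d2w(P): return Rd.apply(P)+[demo[0],demo[1],0]
a=np.radians(32); Xp=np.array([0,-np.cos(a),np.sin(a)]);Yp=np.array([1.,0,0]);Zp=np.array([0,np.sin(a),np.cos(a)])
def dialpose(click,out,flip=1,off=(0,0)):
    q=np.radians(78.75-22.5*click)
    bar=np.cos(q)*Xp+np.sin(q)*Yp
    z=-Zp; x=bar*flip; y=np.cross(z,x)
    M=Rd.as_matrix()@np.c_[x,y,z]
    p=np.array([0,oy,.075])+out*Zp+off[0]*Xp+off[1]*Yp
    return d2w(p),R.from_matrix(M).as_quat()
def downpose(xy,z,yaw,flip=1):
    x=np.array([np.cos(yaw),np.sin(yaw),0])*flip; zz=np.array([0,0,-1.])
    return np.array([xy[0],xy[1],z]),R.from_matrix(np.c_[x,np.cross(zz,x),zz]).as_quat()
E
python3 - <<'E'
from rig import *
from h import *
for f in (1,-1):
  for c in (2,0,4):
    for out in (.2,.017): 
      j=ik(*dialpose(c,out,f)); print('dial',f,c,out,None if j is None else np.round(j,2))
  for xy,z,y in ((turtle[:2],.06,turtle[2]),(turtle[:2],.22,turtle[2]),(d2w([0,-.08,0])[:2],.1,demo[2]),(d2w([0,-.08,0])[:2],.23,demo[2])):
    j=ik(*downpose(xy,z,y,f)); print('t',f,z,None if j is None else np.round(j,2))
print(dialpose(2,.2,1)[0],dialpose(2,.017,1)[0], state()['t'])
E
```

```text
dial 1 2 0.2 None
dial 1 2 0.017 None
dial 1 0 0.2 [ 0.6   0.39  1.6  -0.52  1.42  2.32]
dial 1 0 0.017 [ 0.45  0.52  1.77 -0.62  1.09  2.38]
dial 1 4 0.2 [ 0.6   0.39  1.6  -0.52  1.42 -2.39]
dial 1 4 0.017 [ 0.45  0.52  1.77 -0.62  1.09 -2.33]
t 1 0.06 [ 0.51  0.47  1.8  -0.    0.87  2.05]
t 1 0.22 [ 0.51  0.27  1.71 -0.    1.16  2.05]
t 1 0.1 [-0.15  0.42  1.78 -0.    0.95  1.22]
t 1 0.23 [-0.15  0.27  1.69 -0.    1.19  1.22]
dial -1 2 0.2 [ 0.6   0.39  1.6  -0.52  1.42 -0.04]
dial -1 2 0.017 [ 0.45  0.52  1.77 -0.62  1.09  0.02]
dial -1 0 0.2 [ 0.6   0.39  1.6  -0.52  1.42 -0.82]
dial -1 0 0.017 [ 0.45  0.52  1.77 -0.62  1.09 -0.76]
dial -1 4 0.2 [ 0.6   0.39  1.6  -0.52  1.42  0.75]
dial -1 4 0.017 [ 0.45  0.52  1.77 -0.62  1.09  0.81]
t -1 0.06 [ 0.51  0.47  1.8  -0.    0.87 -1.09]
t -1 0.22 [ 0.51  0.27  1.71 -0.    1.16 -1.09]
t -1 0.1 [-0.15  0.42  1.78 -0.    0.95 -1.92]
t -1 0.23 [-0.15  0.27  1.69 -0.    1.19 -1.92]
[0.54381576 0.23646478 0.24460962] [0.56293075 0.14139212 0.08941682] 0.95
```

```bash
python3 - <<'E'
from rig import *
from h import *
import cv2
p,q=dialpose(2,.17,-1)
movep(p,q)
cam=camera_model("wrist"); im=get_image("wrist")
np.save("wc.npy",cam,allow_pickle=True)
cv2.imwrite("pics/w1raw.png",im)
qa=np.radians(33.75); P=lambda x,y,z:d2w(np.array([0,oy,.075])+x*Xp+y*Yp+z*Zp)
for w in (-.031,.031):
    u=proj(cam,P(w*np.cos(qa),w*np.sin(qa),.0415))[0]; print(u); cv2.circle(im,tuple(int(round(v)) for v in u),2,(0,0,255),-1)
for k in range(8):
    b=np.radians(78.75-22.5*k); u=proj(cam,P(.0508*np.cos(b),.0508*np.sin(b),0))[0]; cv2.circle(im,tuple(int(round(v)) for v in u),2,(0,255,0),-1)
cv2.imwrite("pics/w1.png",im); s=state(); print(s['t'],s['ee_pos']-p,s['contact_force'])
E
```

```text
[317.40820897 192.6213236 ]
[317.42308893 264.93649352]
4.0 [ 3.65985883e-04 -8.57143655e-04  6.13401386e-05] [-0.23209819 -0.07611586  0.43355061]
```

View pics/w1.png

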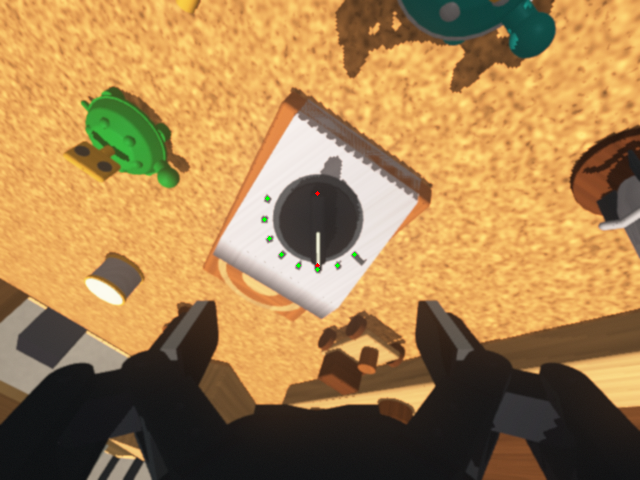

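The overlaid marks sit on the real marks, and the pointer at (317,265) lies on click 2, so the pose is good. I'll grasp and turn the dial to off.

```bash
python3 - <<'E'
from rig import *
from h import *
move_gripper(.045)
line_to(dialpose(2,.05,-1)[0],feed=.15)
line_to(dialpose(2,.017,-1)[0],feed=.06)
s=state(); print(s['t'],s['contact_force'],s['ee_pos']-dialpose(2,.017,-1)[0])
move_gripper(.0); s=state(); print(s['t'],s['contact_force'],s['moment'],s['gripper_width'])
E
```

```text
6.125 [-0.54684034 -0.6653542  -0.99724818] [ 2.01373931e-05 -1.71872036e-04 -1.92997593e-04]
6.5167 [0.47896007 1.04877888 0.24398788] [0.28783814 0.0209374  0.03507553] 0.011652088883046818
```

```bash
python3 - <<'E'
from rig import *
from h import *
j=np.array(state()['joint_positions']); j0=j.copy()
for k in range(1,5):
    j=j0.copy(); j[5]-=np.pi/4*k/4; goto_joints(j)
    s=state(); print(s['t'],s['contact_force'].round(1),s['moment'].round(2),(s['joint_positions']-j)[5].round(4))
move_gripper(.045)
p,q=dialpose(0,.12,-1)
line_to(p,feed=.2)
import cv2
cv2.imwrite("pics/w2.png",get_image("wrist")); s=state(); print(s['t'],s['contact_force'])
E
```

```text
6.825 [ 0.4  0.3 -0.1] [0.32 0.03 0.02] 0.0032
7.1333 [ 1.5  0.9 -1.1] [0.29 0.1  0.11] 0.0048
7.4417 [ 1.3  0.8 -0.6] [ 0.35 -0.    0.13] 0.0056
7.75 [ 0.8  1.5 -1.5] [ 0.56 -0.05  0.09] 0.0058
8.875 [ 0.52946582 -0.46739376 -0.49261751]
```

View pics/w2.png

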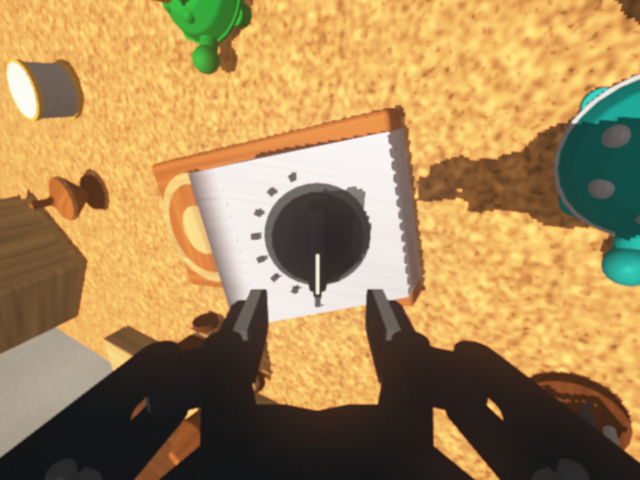

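The white line points at the long mark, pixel (318,298), so the dial is off. The turtle is next.

```bash
python3 - <<'E'
from rig import *
from h import *
import cv2
p,q=downpose(turtle[:2],.2,turtle[2],-1)
movep(p,q)
cam=camera_model("wrist"); im=get_image("wrist")
Rt=R.from_euler('z',turtle[2])
for P in ((.064,0,.027),(.023,0,.086),(-.023,0,.086),(.023,.0045,.086),(0,.05,.02),(0,-.05,.02)):
    u=proj(cam,Rt.apply(P)+[turtle[0],turtle[1],0])[0]; cv2.circle(im,tuple(int(round(v)) for v in u),2,(0,0,255),-1)
cv2.imwrite("pics/w3.png",im); print(state()['t'])
E
```

```text
9.5333
```

View pics/w3.png

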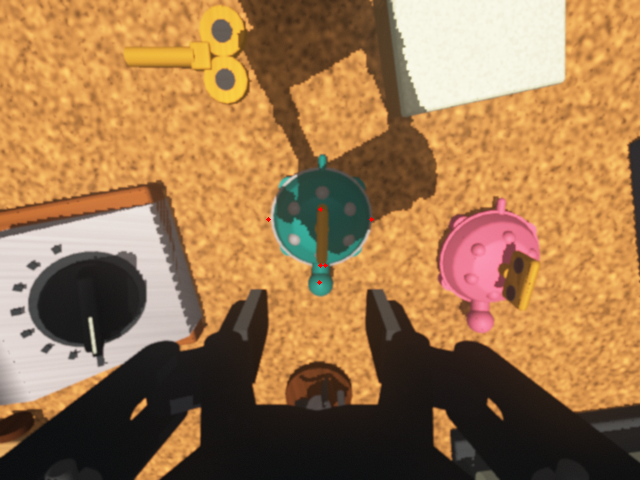

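The predicted key ends match the picture within about 2 px, from (323,207) to (322,265). I'll grasp and lift.

```bash
python3 - <<'E'
from rig import *
from h import *
import cv2
line_to([turtle[0],turtle[1],.09],feed=.15)
line_to([turtle[0],turtle[1],.060],feed=.05)
print(state()['contact_force'])
move_gripper(0.); s=state(); print(s['t'],s['contact_force'],s['gripper_width'])
line_to([turtle[0],turtle[1],.23],feed=.15)
s=state(); print(s['t'],s['contact_force'],s['gripper_width'])
c=d2w([0,-.08,0])
p,q=downpose(c[:2],.23,demo[2],-1)
line_to(p,q,feed=.2)
s=state(); print(s['t'],s['contact_force'],s['gripper_width'],s['ee_pos']-p)
for n in ("wrist","side"): cv2.imwrite(f"pics/{n}4.png",get_image(n))
E
```

```text
[ 0.42723299 -0.03048437 -0.61243074]
11.5833 [ 0.08306303  0.44443681 -0.77542767] 0.00816038416337001
12.8667 [ 0.3222689   0.4064246  -1.94366056] 0.007822565546991823
14.975 [-0.74162613  0.04423057 -0.71771473] 0.007675100622717251 [-1.89544839e-04  7.86038888e-04 -2.49199335e-05]
```

View pics/wrist4.png

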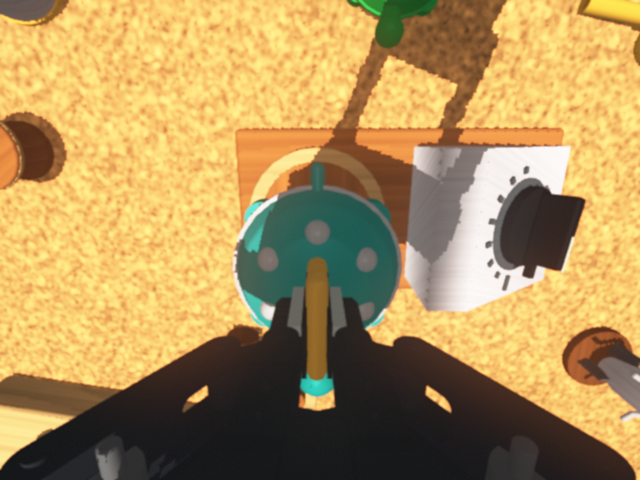

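View pics/side4.png

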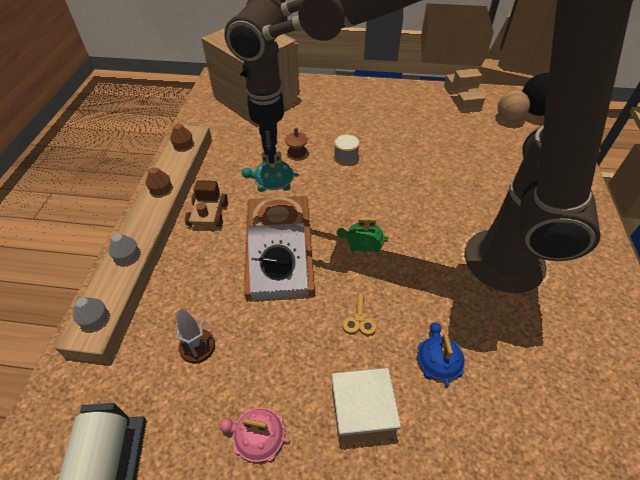

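The turtle hangs level at side pixel (272,175), with its head to the customers. The dial still points at off. I'll lower it.

```bash
python3 - <<'E'
from rig import *
from h import *
import cv2
c=d2w([0,-.08,0])
line_to([c[0],c[1],.115],feed=.15)
z=.109
while z>.100:
    line_to([c[0],c[1],z],feed=.04); s=state(); print(round(z,4),s['contact_force'].round(2))
    if abs(s['contact_force'][2])>4: break
    z-=.0015
move_gripper(.03); hold(.2)
line_to([c[0],c[1],.135],feed=.1); line_to([c[0],c[1],.23],feed=.2)
hold(.1)
s=state(); print(s['t'],s['contact_force'])
cam=camera_model("wrist")
im=get_image("wrist")
for n in ("top","side"): cv2.imwrite(f"pics/{n}5.png",get_image(n))
cv2.imwrite("pics/wrist5.png",im); np.save("wc.npy",cam,allow_pickle=True)
E
python3 - <<'E'
import cv2
t=cv2.imread("pics/top5.png"); s=cv2.imread("pics/side5.png");w=cv2.imread("pics/wrist5.png")
a=cv2.resize(w,(533,400)); b=cv2.resize(s[150:310,225:330],(262,400),interpolation=cv2.INTER_CUBIC)
cv2.imwrite("pics/c5.png",cv2.hconcat([a,b]))
E
```

```text
0.109 [-0.5   0.17 -0.46]
0.1075 [ 0.66 -0.15 -1.58]
0.106 [-0.01  0.48 -0.78]
0.1045 [-1.02 -0.03 -0.55]
0.103 [-3.24  0.51  3.92]
0.1015 [-5.77  1.88 12.23]
19.2917 [-0.13539163  0.35019282 -0.10830998]
```

View pics/c5.png

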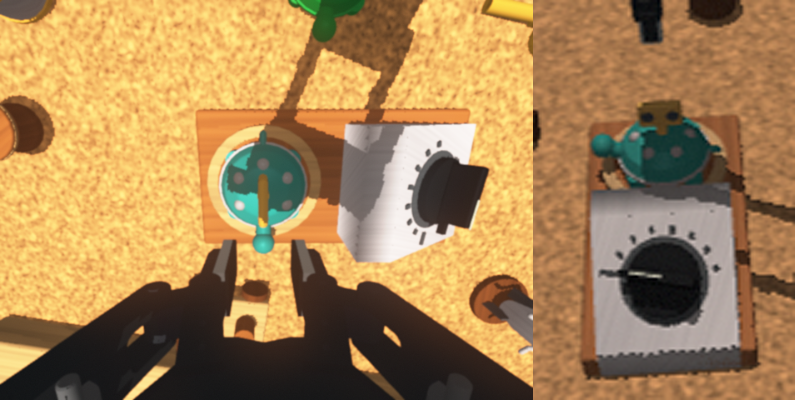

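The turtle stands centred on the platter, and the dial still points at the long mark. I'll check the position numerically from the saved picture.

```bash
python3 - <<'E'
from h import *
import cv2
cam=np.load("wc.npy",allow_pickle=True).item(); im=cv2.imread("pics/wrist5.png")
for P in ((.064,0,.071),(.023,0,.13),(-.023,0,.13)):
    u=proj(cam,d2w(np.array(P)+[0,-.08,0]))[0];print(u); cv2.circle(im,tuple(int(round(v)) for v in u),1,(0,0,255),-1)
cv2.imwrite("pics/c6.png",cv2.resize(im[130:320,230:430],None,fx=3,fy=3,interpolation=cv2.INTER_CUBIC))
E
```

```text
[316.1317663  290.25649589]
[316.13807422 273.92149113]
[316.13050042 215.04957999]
```

View pics/c6.png

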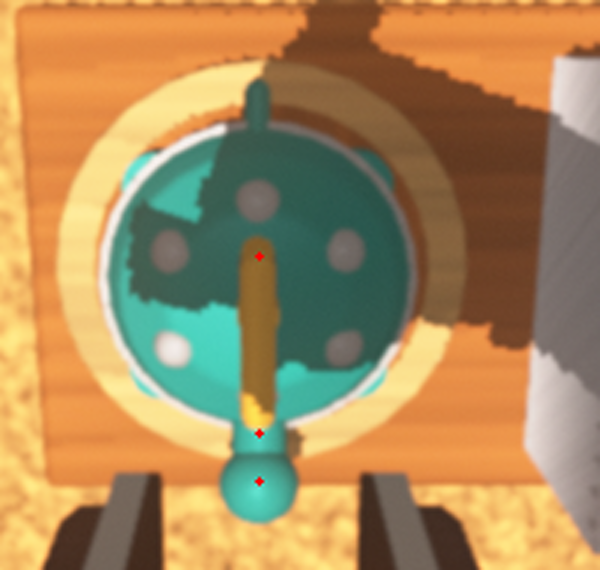

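```bash
python3 - <<'E'
from rig import *
from h import *
import cv2
movep(*dialpose(0,.17,-1))
move_gripper(.045)
line_to(dialpose(0,.05,-1)[0],feed=.15)
line_to(dialpose(0,.017,-1)[0],feed=.06)
move_gripper(0.); s=state(); print(s['t'],s['contact_force'].round(1),s['gripper_width'])
j0=np.array(s['joint_positions'])
for k in range(1,9):
    j=j0.copy(); j[5]+=np.pi/2*k/8; goto_joints(j)
    s=state(); print(s['t'],s['contact_force'].round(1),s['moment'].round(2),(s['joint_positions']-j)[5].round(4))
move_gripper(.045); hold(.1)
line_to(dialpose(4,.15,-1)[0],feed=.15)
cv2.imwrite("pics/w7.png",get_image("wrist")); s=state(); print(s['t'],s['contact_force'])
for n in ("top","side"): cv2.imwrite(f"pics/{n}7.png",get_image(n))
E
```

```text
22.8833 [-0.2  1.9  0.5] 0.01161581253460872
23.1917 [-0.4  0.7  0.9] [ 0.26  0.1  -0.03] -0.0032
23.5 [ 0.3  1.1 -0. ] [ 0.28  0.13 -0.08] -0.0049
23.8083 [-1.9  1.2  0.4] [ 0.28  0.18 -0.13] -0.0056
24.1167 [-1.1  1.8 -0.4] [ 0.26  0.16 -0.11] -0.0058
24.425 [-1.3  0.6  0.5] [ 0.35  0.21 -0.12] -0.006
24.7333 [-1.2  1.8  1. ] [ 0.36  0.22 -0.11] -0.006
25.0417 [-1.9  1.7  0.4] [ 0.42  0.25 -0.11] -0.0061
25.35 [-0.9  2.1  0.3] [ 0.41  0.25 -0.13] -0.006
26.95 [-0.36406219  0.02316132 -0.53081876]
```

View pics/w7.png

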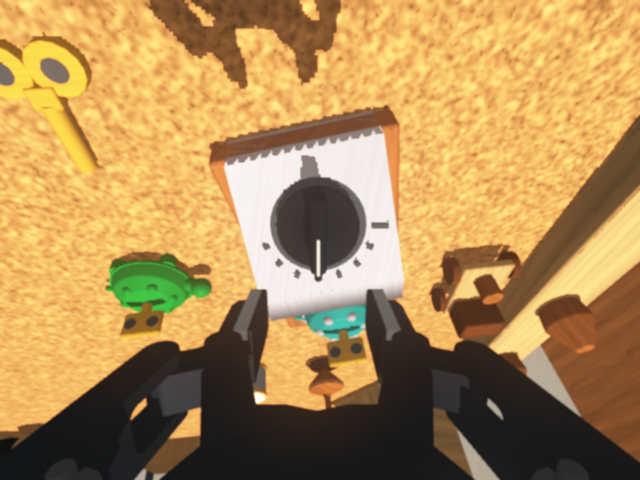

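View pics/side7.png

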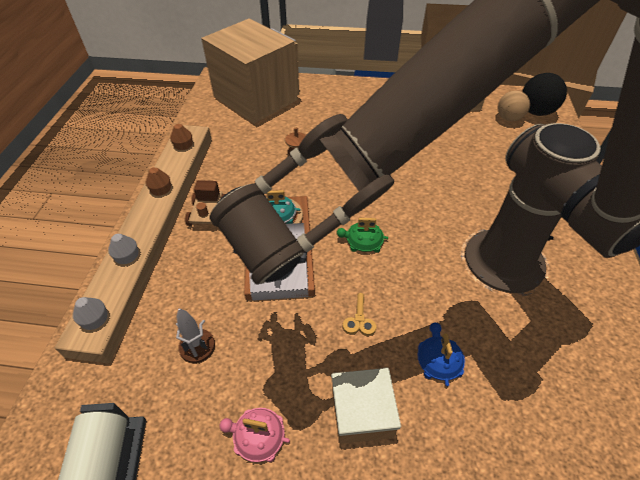

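Counting from the long mark at (380,225), the pointer at (318,275) is on the fourth click. I'll move clear, check once more and hand in.

```bash
python3 - <<'E'
from rig import *
from h import *
import cv2
line_to(dialpose(4,.25,-1)[0],feed=.2)
p=[.35,.35,.32]
movep(*downpose(p[:2],p[2],.0,-1))
hold(.2)
im=get_image("side"); t=get_image("top"); s=state(); print(s['t'],s['contact_force'],s['dq'].round(3))
cv2.imwrite("pics/c8.png",cv2.hconcat([cv2.resize(im[160:310,220:330],(400,545),interpolation=cv2.INTER_CUBIC),cv2.resize(t[120:280,250:367],(400,545),interpolation=cv2.INTER_CUBIC)]))
E
```

```text
29.4333 [ 0.1619571   0.05391446 -0.47410713] [ 0.002 -0.004  0.     0.001  0.001 -0.002]
```

View pics/c8.png

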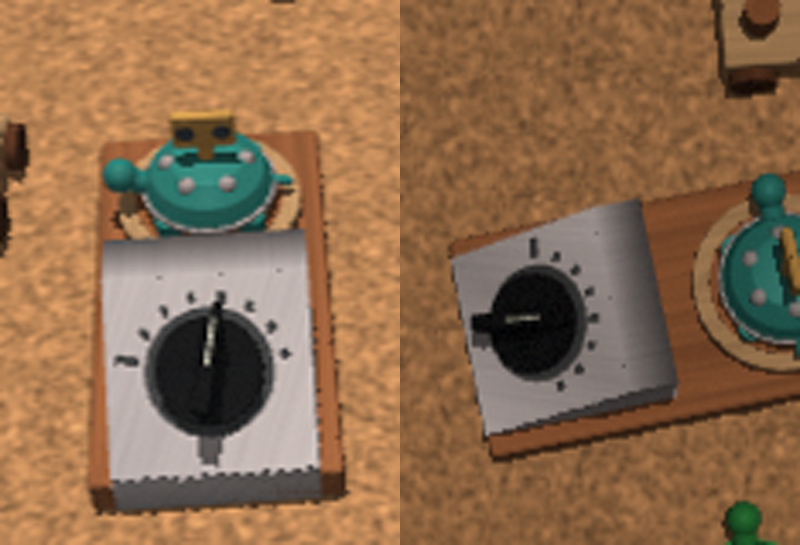

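In both views the pointer is on the fourth mark. The turtle stands centred with its head to the customers, and the arm is clear.

```bash
python3 -c "
from rig import *
sign_off(); print(state()['t'])"
```

```text
the job is handed in; nothing more can be done
the job is handed in; nothing more can be done
```

The job is done and handed in, with the arm's clock at about 29.4 s of the 61 s allowed. No verdict was reported.

- **What I did:** I turned the dial from click 2 back to off. Then I gripped the turquoise turtle by its key, set it on the middle of the platter with its head to the customers, and let go. Only then did I turn the dial up to the fourth click.
- **Last checks:**
  - The pointer sits on the fourth short mark in the wrist, side and top pictures.
  - The turtle stands upright, about 2–3 mm from the expected position as measured from the wrist picture after release.
  - The arm was clear and still, with contact force within noise (under 0.6 N).
- **Not measured:** I did not measure the other toys' positions again. I saw no contact with them and they look unmoved in the pictures.

No check failed or disagreed. The highest contact force I read was about 14 N, while pressing the turtle onto the platter just before release.

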